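# Put a preset station on the portable radio

### The job

Put the evening station on the portable radio: switch it on at the large rocker at the left end of its top (as seen from its front), then tip the small rocker at the right end over to the other band, then press the second round preset key from the left and let it come up again. Only press, with the fingertips: press no other preset key, leave the radio standing where it is, and do not disturb the torch, coaster, battery box, caddy or remotes.

Things in the scene. Friction and masses are not known exactly. Their poses are not given: they have to be found in the camera images.
- radio: Portable radio, 1.5 kg, loose on rubber feet: white case 110 mm deep (x), 280 wide (y), 134 high. Origin: centre of underside; x to its back, y to its left end as seen from its front (grille, display), which faces the robot within 20 degrees. All keys are grey, on its top in a row along y, 8 mm in front of mid-depth. An aerial, up to 6 mm above the case, lies 43 mm behind mid-depth.
- power (a joint): Large rocker at the left end of the radio's top (y = +105 mm), 22 mm wide, 38 mm front to back. Two faces meet at its tipping axis: one level, 6 mm above the case, the other standing up. 0 rad = off (back face up, as at the start), 0.26 = on (back face level, front face up). Pressing the raised face tips it over, about 3 N at the press point all the way; it stays where it is left.
- power_press (a point): Press point of the power rocker, on top of the face that is raised at the start (the back one), 14 mm from the tipping axis. It moves with the rocker, about 4 mm down in all, and ends 140 mm above the cabinet top.
- band (a joint): Small rocker at the right end of the radio's top (y = -105 mm), 13 mm wide, 30 mm front to back, made like the power rocker but the other way round: 0 rad = first band (front face standing up, back face level, as at the start), 0.26 = second band (front face level). Pressing the raised front face tips it over (about 4 N at the press point); it stays where left.
- band_press (a point): Press point of the band rocker, on top of the face that is raised at the start (the front one), 12 mm from the tipping axis. It moves with the rocker, about 3 mm down in all, and ends 140 mm above the cabinet top.
- preset1 (a joint): Round sprung preset key, 18 mm across, one of four in a row on the radio's top. 0 = up, 0.004 m = fully down (starts at 1.2 N, 4 N fully down; pressed from 0.0028 m); it springs back. This is the first (leftmost) of the row.
- preset1_top (a point): Centre of the top face of preset1 (the first (leftmost) of the row), 142 mm above the cabinet top when up (8 mm above the case), moving down with the key; neighbouring keys are 36 mm apart.
- preset2 (a joint): Round sprung preset key, 18 mm across, one of four in a row on the radio's top. 0 = up, 0.004 m = fully down (starts at 1.2 N, 4 N fully down; pressed from 0.0028 m); it springs back. This is the second from the left: THE ONE TO PRESS.
- preset2_top (a point): Centre of the top face of preset2 (the second from the left), 142 mm above the cabinet top when up (8 mm above the case), moving down with the key; neighbouring keys are 36 mm apart.
- preset3 (a joint): Round sprung preset key, 18 mm across, one of four in a row on the radio's top. 0 = up, 0.004 m = fully down (starts at 1.2 N, 4 N fully down; pressed from 0.0028 m); it springs back. This is the third from the left.
- preset3_top (a point): Centre of the top face of preset3 (the third from the left), 142 mm above the cabinet top when up (8 mm above the case), moving down with the key; neighbouring keys are 36 mm apart.
- preset4 (a joint): Round sprung preset key, 18 mm across, one of four in a row on the radio's top. 0 = up, 0.004 m = fully down (starts at 1.2 N, 4 N fully down; pressed from 0.0028 m); it springs back. This is the fourth (rightmost) of the row.
- preset4_top (a point): Centre of the top face of preset4 (the fourth (rightmost) of the row), 142 mm above the cabinet top when up (8 mm above the case), moving down with the key; neighbouring keys are 36 mm apart.
- torch: Chrome torch lying on its side, 150 mm long, hexagonal head 34 mm across, barrel 25 mm. Origin under its middle on the cabinet top; its y axis runs along it to the head. Leave alone.
- coaster: White ceramic coaster, a disc 100 mm across and 8 mm high; origin at the centre of its underside. Leave alone.
- battery_box: Clear acrylic battery box with its hinged lid shut, 80 x 120 x 33 mm; origin at the centre of its underside. Leave alone.
- caddy: Black plastic remote caddy with three slots one behind the other (along its x), 87 mm deep, 63 mm wide, 70 to 110 mm high; origin at the centre of its underside. It stands to the right of the radio. Leave alone.
- remote_tall: Grey remote standing in the caddy's back slot, 50 x 19 x 185 mm; origin at its lower end, top 189 mm above the cabinet top. Leave alone.
- remote_short: Grey remote standing in the caddy's front slot, 50 x 19 x 150 mm; origin at its lower end. Leave alone.

How it is judged:
By the outcome, as a careful person would: the job done as asked, in the order asked, and still so for the second after the job is handed in, with the robot touching nothing.
It also fails if it takes over 48 s, if anything falls off the work surface, if the arm or the gripper's body presses on something with over 40 N, if the wrist force passes 120 N, or if a joint passes its speed limit or range.

### The arm

A 6-joint arm with a two-finger parallel gripper is mounted at the origin on the work surface. World frame = base frame: x ahead of the robot, y to its left, z up, the work surface at z = 0. Lengths are in mm, angles in rad, forces in N, time in s.
With the tool pointing down it reaches from about 250 to 800 mm from the base axis. Payload 3.9 kg.
Tool frame: the origin (TCP) lies on the mounting face of the last link; the fingertips stand 173 mm ahead of it and the grasp point (between the pads) lies 155 mm ahead of it; z points along the fingers, y is the line along which they close (so a half turn about z gives the same grasp; the last joint's range is limited). The gripper opens to 85 mm and grips with 20 to 120 N. Pads are 22 mm wide; open, the fingers measure 114 mm over their backs; the gripper's body (76 mm by 85 mm) begins 54 mm behind the grasp point. The pads swing forward as they close: fully open they stand 13 mm farther back than shut.
Start: joints at [0, 0.26, -0.138, 1.173, 0, 1.571], TCP at [524.991, 0, 404.704] pointing down, gripper open.
Joint ranges: [-2.78, 2.78], [-0.83, 1.72], [-1.28, 1.37], [-1.9, 2.12], [-1.57, 1.48], [-3.14, 3.14]. Speed limits (rad/s): [2.57, 2.57, 3.14, 3.14, 3.14, 3.14].

### API

Orientations are given as a rotation vector (axis times angle).
In Python, from station import status, get_image, order gives the robot as it stands.
- The arm moves only by the tool send_rows, never from a script. Its argument "deltas" is a list of rows, each a list of 3 entries, a list of its own where there are three numbers: the shift along the tool's x, y, z in m, then the turn, a rotation vector about the tool's x, y, z in degrees, then the finger opening in m, from 0 to 0.0854. A call has 1 to 5 rows; each row shifts and turns the commanded pose from where the row before left it, along the tool's axes as they then stand; what a row does not reach is not made up. A row lasts 1/10 s, in which the tool goes at most 50 mm and 8.59 degrees, less where a joint would pass 70% of its speed; a pose out of reach is approached as far as the arm can. A call with a gripper value outside its range is refused whole. The fingers move at their own pace and stop on an object; the grip force is fixed at half the most. Time passes only in rows, so rows that do not move let the fingers close. It gives the time, the measured TCP pose, the force, the opening and the grip force at its end, in the units of the state.
- status.state(): the state, without advancing time (a new reading comes with each control period).
- get_image(name): name is "scene" or "side" or "wrist"; returns a dict with "pixels" (400x640x3 uint8, red, green, blue), "fx", "fy", "cx", "cy" (pixels), "k1" (the pictures are not rectified: a ray, as slopes to the right and down, at radius r is drawn at 1 + k1 r^2 times it, then the intrinsics apply), "rvec" (rotation vector, rad) and "tvec" (3), from world to camera coordinates, as OpenCV has them. Camera axes: x right, y down, z forward; pixel columns grow to the right and rows downward; lengths in mm; the calibration is good to about 2 mm. A picture is of the moment at which its call begins. There is no depth.
- order.close_job(): hands the job in; it is judged then, once.
The state is a dict: "t": time; "joint_positions": joint angles; "joint_vel": joint speeds; "joint_torque": joint torques, N m; "tool_pos": TCP position; "tool_rot": TCP orientation; "contact_force": force on the tool from outside, world axes, zero at the start; "torque": the same for the moment, N m; "width": finger opening in mm; "gripper_force": force on a finger pad.
Only numpy, scipy, OpenCV 4.12 (cv2) and the standard library are available. Lean on these libraries where they do the work, as an engineer would, in place of code of your own. Each camera call takes 0.05 s, during which the arm holds its last target. There are 200 camera calls.

## Working session

There is one attempt and no reset: what is moved stays moved. The work goes in short steps, Python scripts to look and compute and a tool call to move; the robot and the scene stay as the last step left them, time stands still between calls to the robot, and variables do not carry over. Pictures are saved under pics/ and viewed, at most 10 in all, crops included, and the job is handed in when it is done.

Besides the shell and the picture viewer there is one more tool, called as name(argument=value, ...) on one line, values as JSON. send_rows: Moves the arm, as the interface text tells. Its arguments: {"type":"object","properties":{"deltas":{"type":"array","items":{"type":"array"}}},"required":["deltas"]}

```bash
mkdir -p pics
cat > h.py <<'E'
import numpy as np, cv2
from station import status, get_image, order
def cast(im,uv,z):
    d=np.array([[(uv[0]-im['cx'])/im['fx'],(uv[1]-im['cy'])/im['fy']]]);u=d[0].copy()
    for _ in range(20): u=d[0]/(1+im['k1']*(u@u))
    R=cv2.Rodrigues(np.array(im['rvec'],float))[0];t=np.array(im['tvec'],float).ravel()
    c=-R.T@t; r=R.T@np.array([u[0],u[1],1]); return c+r*(z-c[2])/r[2]
def proj(im,P):
    R=cv2.Rodrigues(np.array(im['rvec'],float))[0];q=R@np.array(P,float)+np.array(im['tvec'],float).ravel()
    u=q[:2]/q[2];u=u*(1+im['k1']*(u@u));return u*[im['fx'],im['fy']]+[im['cx'],im['cy']]
def snap(n,f):
    im=get_image(n);cv2.imwrite('pics/'+f,im['pixels'][:,:,::-1]);np.save('pics/'+f+'.npy',im,allow_pickle=True);return im
def load(f): return np.load('pics/'+f+'.npy',allow_pickle=True).item()
E
python3 - <<'E'
from h import *
for n in('scene','side','wrist'):
    im=snap(n,n+'0.png');R=cv2.Rodrigues(np.array(im['rvec'],float))[0];print(n,-R.T@np.array(im['tvec']).ravel(),im['fx'],im['k1'])
print(status.state())
a=[cv2.imread(f'pics/{n}0.png') for n in('scene','side','wrist')]
E
```

```text
scene [1007.54180769  489.66814654  749.57891037] 400.18391602204696 -0.06848426357716474
side [338.67665789 916.63578558 847.08358718] 519.7106510900614 -0.12528280496446148
wrist [524.12966811  81.89268251 371.38658571] 285.4210846385054 -0.018624588368781485
{'t': 0.15, 'joint_positions': array([-3.76931772e-06,  2.60521498e-01, -1.39057157e-01,  1.17270936e+00,
        8.89898957e-06,  1.57081143e+00]), 'joint_vel': array([ 1.25329377e-03, -1.55114613e-03,  3.48476499e-03,  4.94068695e-04,
       -8.83112184e-05, -7.42578776e-04]), 'joint_torque': array([-3.64596281e-05, -4.06005156e+01,  2.54166770e+01,  1.26235068e-02,
       -2.58195018e-05, -1.05726747e-05]), 'tool_pos': array([ 5.24739350e+02, -6.69757860e-04,  4.04067925e+02]), 'tool_rot': array([-2.22071184e+00, -2.22066991e+00,  1.64642316e-03]), 'contact_force': array([-0.28999517,  0.57729635, -0.40281143]), 'torque': array([ 0.03838517, -0.05510538, -0.01314316]), 'gripper_force': 0.0, 'width': 85.40156094744357}
```

View pics/scene0.png

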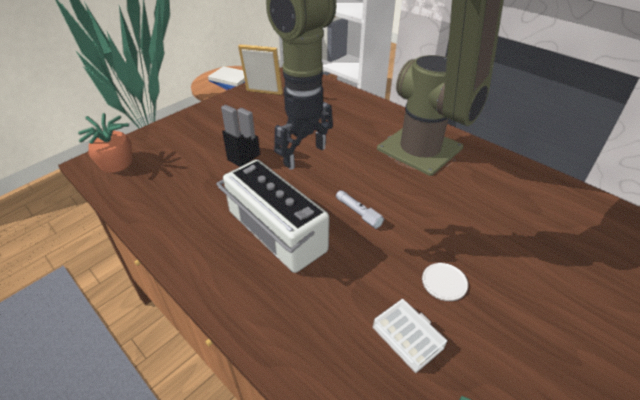

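View pics/wrist0.png

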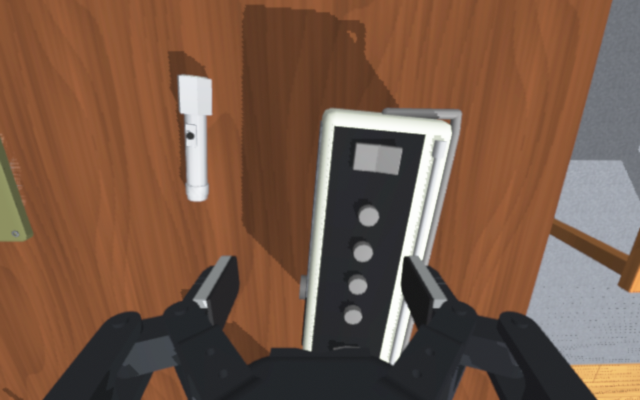

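View pics/side0.png

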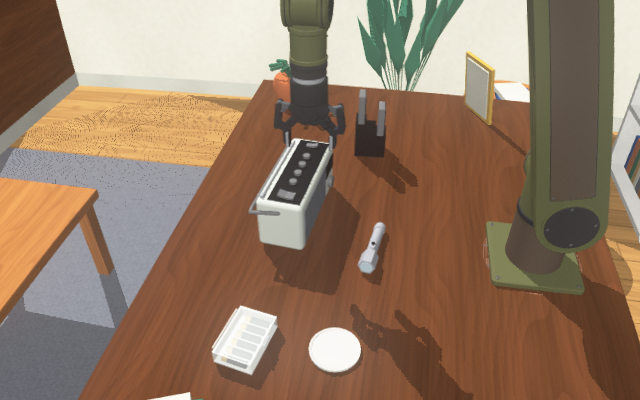

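The radio's front faces the robot. In the wrist view the power rocker is at (377,158), the presets at (369,216), (363,252), (358,285) and (353,315), and the band rocker is hidden near (345,350). In the other views the torch lies in front of the radio, and the caddy stands to its right, near the gripper. Next I measure the blobs.

Run:
```python
from h import *
for n,box in(('wrist',(330,130,420,335)),('scene',(225,160,325,225)),('side',(272,138,330,205))):
    im=load(n+'0.png');g=cv2.cvtColor(im['pixels'],cv2.COLOR_RGB2GRAY);x0,y0,x1,y1=box
    s=g[y0:y1,x0:x1];_,m=cv2.threshold(s,75,255,cv2.THRESH_BINARY)
    k,l,st,c=cv2.connectedComponentsWithStats(m,connectivity=4)
    print(n)
    for i in range(1,k):
        if 12<st[i,4]<3000:
            uv=c[i]+[x0,y0];print(uv.round(1),st[i],int(np.median(s[l==i])),cast(im,uv,142).round(1))
    b=im['pixels'][y0:y1,x0:x1,::-1];cv2.imwrite(f'pics/c_{n}.png',cv2.resize(b,None,fx=4,fy=4,interpolation=cv2.INTER_CUBIC)) 
a=cv2.imread('pics/c_scene.png');b=cv2.imread('pics/c_side.png');w=cv2.resize(cv2.imread('pics/c_wrist.png'),None,fx=.7,fy=.7)
H=590;o=np.zeros((600,800,3),np.uint8);o[:260,:400]=a;o[:268,410:642]=b;o[280:,:252]=w[:320];cv2.imwrite('pics/m.png',o)
```

```text
wrist
[331.2 145.5] [  0   0   5  43 123] 199 [532.9  50.  142. ]
[402.7 131.2] [ 44   0  46   5 125] 222 [588.9  61.3 142. ]
[377.2 158.2] [  23   13   50   32 1325] 153 [570.2  39.8 142. ]
[405.7 270.2] [  53   30   37  175 2315] 236 [603.5 -64.6 142. ]
[368.5 215.9] [ 28  75  22  22 361] 167 [565.9 -10.4 142. ]
[362.7 251.9] [ 23 112  21  21 327] 166 [562.7 -45.5 142. ]
[357.5 284.8] [ 18 145  20  20 305] 163 [559.5 -80.6 142. ]
[352.7 315.2] [ 14 176  19  19 281] 161 [ 556.4 -115.9  142. ]
scene
[261.3 178.3] [33 15  8  8 44] 114 [ 558.3 -117.6  142. ]
[270.1 185.5] [41 22  9  8 51] 111 [561.8 -81.9 142. ]
[279.4 193.1] [51 30  8  8 49] 114 [565.2 -46.1 142. ]
[289.1 201. ] [60 38  9  8 55] 112 [568.7 -10.3 142. ]
[303.7 212.8] [ 69  47  20  13 153] 121 [573.2  40.3 142. ]
side
[301.9 167. ] [   0    0   58   67 1849] 126 [556.7 -66.9 142. ]
[306.  155.5] [30 15  9  6 42] 122 [ 556.8 -116.9  142. ]
[301.7 163.5] [26 22  8  8 47] 117 [560.2 -81.3 142. ]
[297.4 171.9] [22 31  8  7 50] 115 [563.1 -45.6 142. ]
[292.4 181. ] [17 40  8  7 51] 116 [566.8  -9.1 142. ]
[285.6 194.2] [  4  50  20  13 158] 140 [571.1  41.3 142. ]
[281.2 202.8] [ 0 62 26  5 74] 233 [573.7  72.5 142. ]
```

View pics/m.png

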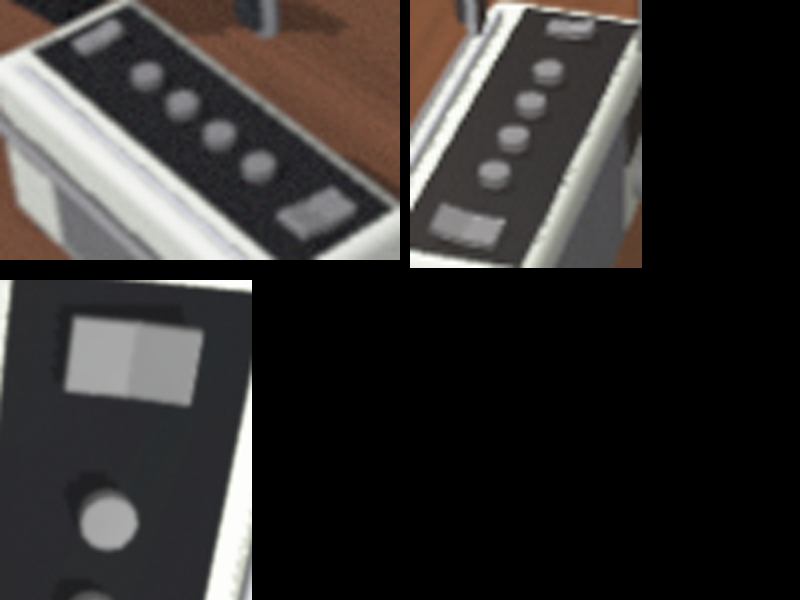

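send_rows(deltas=[[[0,0,0],[0,0,-8.47],0],[[0,0,0],[0,0,-8.47],0],[[0,0,0],[0,0,-8.47],0],[[0,0,0],[0,0,-8.47],0],[[0,0,0],[0,0,-8.47],0]])

```text
t: 0.65
tool_pos: [524.8, -0.0, 404.3]
tool_rot: [-1.26, -2.877, 0.001]
contact_force: [0.8, -0.5, 0.1]
width: 12.3
gripper_force: 0.0
```

send_rows(deltas=[[[0,0,0],[0,0,-8.47],0],[[0,0,0],[0,0,-8.47],0],[[0,0,0],[0,0,-8.47],0],[[0,0,0],[0,0,-8.47],0],[[0,0,0],[0,0,-8.47],0]])

```text
t: 1.15
tool_pos: [524.8, 0.0, 404.4]
tool_rot: [-0.136, -3.138, 0.0]
contact_force: [0.1, 0.3, -0.2]
width: 0.1
gripper_force: 0.0
```

send_rows(deltas=[[[-0.02,0.015,0],[0,0,0],0],[[-0.02,0.015,0],[0,0,0],0],[[-0.017,0.0155,0.02],[0,0,0],0],[[0,0,0.03],[0,0,0],0],[[0,0,0],[0,0,0],0]])

```text
t: 1.65
tool_pos: [584.5, 40.3, 350.3]
tool_rot: [-0.144, -3.129, 0.002]
contact_force: [-1.9, -0.3, 0.0]
width: -0.3
gripper_force: 0.0
```

Run:
```python
from h import *
s=status.state();print(s['tool_pos'],s['tool_rot'],s['width'],s['joint_positions'],s['contact_force'],s['t'])
R=cv2.Rodrigues(s['tool_rot'])[0];tip=s['tool_pos']+173*R[:,2];print(R.round(4),tip)
o=np.zeros((600,800,3),np.uint8)
i=0
for n in('scene','side','wrist'):
    im=snap(n,n+'1.png');p=proj(im,tip);print(n,p,cast(im,p,tip[2]))
    if n!='wrist':
        x,y=int(p[0])-48,int(p[1])-35;c=cv2.resize(im['pixels'][y:y+70,x:x+98,::-1],None,fx=4,fy=4,interpolation=cv2.INTER_CUBIC);cv2.drawMarker(c,(int((p[0]-x)*4),int((p[1]-y)*4)),(0,0,255),0,12);o[:280,i*400:i*400+392]=c;i+=1
    else: o[290:,:496]=cv2.resize(im['pixels'][:,:,::-1],(496,310))
cv2.imwrite('pics/m1.png',o)
```

```text
[584.50903195  40.32529874 350.25057266] [-1.43747798e-01 -3.12935643e+00  1.73530499e-03] -0.3157713577902007 [ 6.89001996e-02  3.94215991e-01 -8.39411444e-02  1.10164322e+00
 -7.69573868e-05  1.60706529e-01] [-1.93915571 -0.30284705  0.04160718] 1.65
[[-9.957e-01  9.170e-02 -9.000e-03]
 [ 9.170e-02  9.958e-01 -7.000e-04]
 [ 8.900e-03 -1.500e-03 -1.000e+00]] [582.95596927  40.20477747 177.25758589]
scene [299.98585047 203.12342426] [582.95596927  40.20477747 177.25758589]
side [279.72660921 180.46659954] [582.95596927  40.20477747 177.25758589]
wrist [321.38177836 253.70288564] [582.95596927  40.20477747 177.25758589]
```

View pics/m1.png

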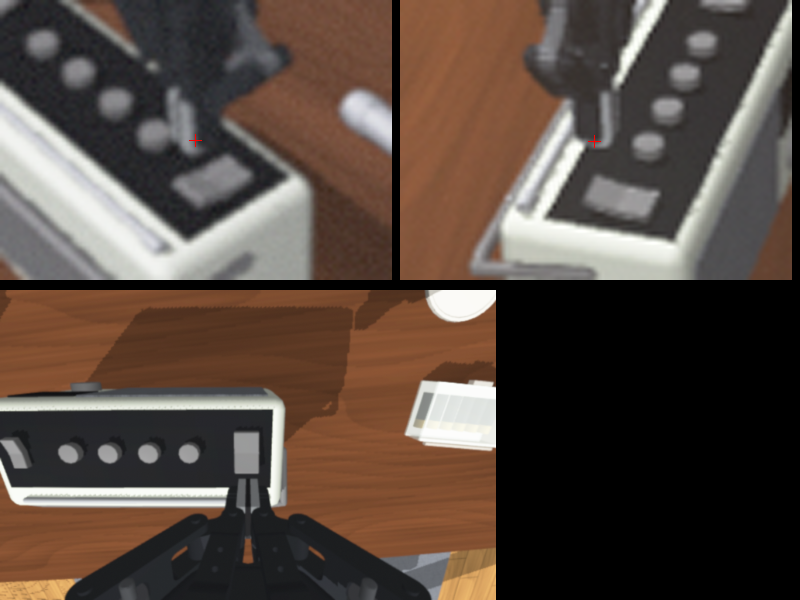

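The fingers are shut and the tip is above the rear half of the power rocker. The wrist picture now shows all six keys: power at full-size (318,208), presets along row 208, band at (20,208).

Run:
```python
from h import *
im=load('wrist1.png');g=cv2.cvtColor(im['pixels'],cv2.COLOR_RGB2GRAY)
s=g[155:260,0:345];_,m=cv2.threshold(s,80,255,0)
k,l,st,c=cv2.connectedComponentsWithStats(m,connectivity=4)
for i in range(1,k):
    if 100<st[i,4]<3000: print((c[i]+[0,155]).round(1),st[i],cast(im,c[i]+[0,155],142).round(1))
```

```text
[ 59.8 155.3] [  0   0 145   2 195] [ 517.  -122.3  142. ]
[317.6 209.4] [ 301   28   34   54 1734] [569.   39.1 142. ]
[ 18.7 210.9] [  0  37  36  39 743] [ 551.3 -166.2  142. ]
[ 87.8 211.2] [ 75  44  27  25 515] [ 556.  -117.3  142. ]
[139. 211.] [126  44  27  25 520] [559.1 -81.9 142. ]
[190.8 211. ] [178  44  27  25 530] [562.2 -46.4 142. ]
[243.1 210.9] [230  44  27  25 527] [565.4 -11.  142. ]
[126.2 254.1] [   0   62  296   43 2080] [ 590.5 -100.9  142. ]
[311.7 251.7] [307  89  10  16 154] [600.4  31.9 142. ]
[327.6 251.5] [323  89  10  16 146] [601.3  43.2 142. ]
```

send_rows(deltas=[[[0,0,0],[0,0,0],0],[[0,0,0.01],[0,0,0],0],[[0,0,0.01],[0,0,0],0],[[0,0,0],[0,0,0],0],[[0,0,0],[0,0,0],0]])

```text
t: 2.3
tool_pos: [585.6, 40.0, 334.2]
tool_rot: [-0.145, -3.137, 0.0]
contact_force: [0.2, -0.4, 0.3]
width: 0.4
gripper_force: 0.0
```

send_rows(deltas=[[[0,0,0.007],[0,0,0],0],[[0,0,0.006],[0,0,0],0],[[0,0,0.002],[0,0,0],0],[[0,0,0.001],[0,0,0],0],[[0,0,0.001],[0,0,0],0]])

```text
t: 2.8
tool_pos: [585.8, 40.0, 317.8]
tool_rot: [-0.145, -3.138, 0.0]
contact_force: [-1.0, 0.7, 2.1]
width: -0.0
gripper_force: 1.1
```

send_rows(deltas=[[[0,0,0.001],[0,0,0],0],[[0,0,0.001],[0,0,0],0],[[0,0,0.0005],[0,0,0],0],[[0,0,0],[0,0,0],0],[[0,0,0],[0,0,0],0]])

```text
t: 3.3
tool_pos: [586.2, 40.0, 315.5]
tool_rot: [0.145, 3.137, -0.0]
contact_force: [-0.0, -0.5, 3.0]
width: 0.4
gripper_force: 1.2
```

send_rows(deltas=[[[0,0,0.001],[0,0,0],0],[[0,0,0.001],[0,0,0],0],[[0,0,0],[0,0,0],0],[[0,0,0],[0,0,0],0]])

```text
t: 3.7
tool_pos: [586.4, 40.0, 313.5]
tool_rot: [0.145, 3.137, 0.0]
contact_force: [1.7, 0.1, 2.8]
width: 0.2
gripper_force: 1.5
```

send_rows(deltas=[[[0,0,0.0005],[0,0,0],0],[[0,0,0.0005],[0,0,0],0],[[0,0,0],[0,0,0],0],[[0,0,0],[0,0,0],0]])

```text
t: 4.1
tool_pos: [586.3, 40.0, 313.4]
tool_rot: [0.145, 3.136, 0.0]
contact_force: [1.6, -0.9, 7.3]
width: -0.1
gripper_force: 3.9
```

send_rows(deltas=[[[0,0,-0.01],[0,0,0],0],[[0,0,-0.02],[0,0,0],0],[[0.009,-0.04,-0.005],[0,0,0],0],[[0.01,-0.045,0],[0,0,0],0],[[0.009,-0.045,0],[0,0,0],0]])

```text
t: 4.6
tool_pos: [544.9, -87.3, 347.1]
tool_rot: [-0.142, -3.136, -0.001]
contact_force: [0.2, -0.5, 0.1]
width: 0.4
gripper_force: 0.0
```

send_rows(deltas=[[[0,-0.045,0],[0,0,0],0],[[0,-0.0355,0],[0,0,0],0],[[0,0,0],[0,0,0],0],[[0,0,0],[0,0,0],0]])

```text
t: 5.0
tool_pos: [537.9, -167.4, 346.7]
tool_rot: [-0.148, -3.136, -0.002]
contact_force: [-0.1, -0.4, 0.3]
width: 0.1
gripper_force: 0.0
```

Run:
```python
from h import *
s=status.state();R=cv2.Rodrigues(s['tool_rot'])[0];print(s['tool_pos'],s['tool_pos']+173*R[:,2],s['contact_force'])
o=np.zeros((520,800,3),np.uint8)
a=snap('scene','scene2.png');b=snap('side','side2.png');w=snap('wrist','wrist2.png')
f=lambda im,x,y:cv2.resize(im['pixels'][y:y+70,x:x+99,::-1],None,fx=4,fy=4,interpolation=cv2.INTER_CUBIC)
o[:280,:396]=f(a,225,155);o[:280,400:796]=f(b,250,135);o[280:,:384]=cv2.resize(w['pixels'][:,:,::-1],(384,240))
cv2.imwrite('pics/m2.png',o)
```

```text
[ 537.90763228 -167.36483691  346.74030411] [ 537.56803934 -167.08417884  173.74086507] [-0.1116256  -0.41435505  0.2660016 ]
```

View pics/m2.png

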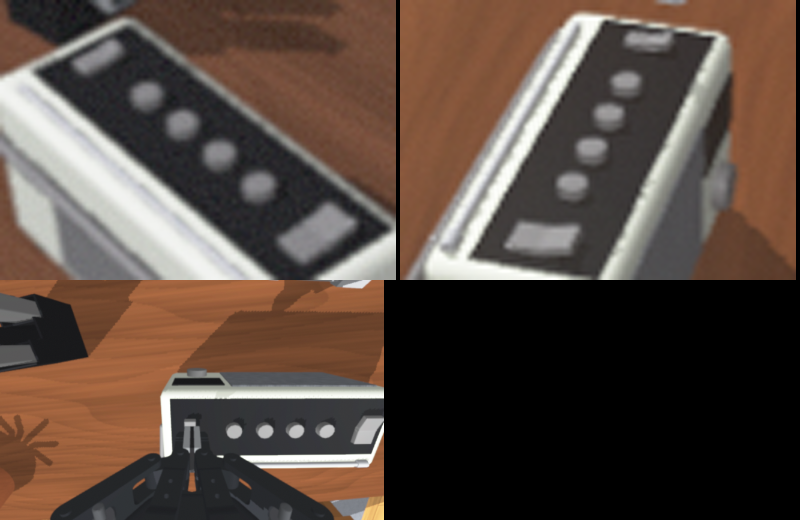

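The power rocker has tipped over: its shading has changed. The radio hasn't moved. The tip hangs over the front of the band rocker, and the caddy is clear to the upper left.

send_rows(deltas=[[[0,0,0.015],[0,0,0],0],[[0,0,0.01],[0,0,0],0],[[0,0,0.003],[0,0,0],0],[[0,0,0.001],[0,0,0],0],[[0,0,0.001],[0,0,0],0]])

```text
t: 5.65
tool_pos: [538.8, -166.7, 317.4]
tool_rot: [0.144, 3.138, -0.0]
contact_force: [-0.4, 0.2, 0.5]
width: -0.0
gripper_force: 0.0
```

send_rows(deltas=[[[0,0,0.001],[0,0,0],0],[[0,0,0.001],[0,0,0],0],[[0,0,0.001],[0,0,0],0],[[0,0,0],[0,0,0],0],[[0,0,0],[0,0,0],0]])

```text
t: 6.15
tool_pos: [538.3, -166.9, 314.2]
tool_rot: [-0.145, -3.138, -0.0]
contact_force: [-2.6, 1.4, 3.7]
width: -0.1
gripper_force: 1.9
```

send_rows(deltas=[[[0,0,0.001],[0,0,0],0],[[0,0,0.0005],[0,0,0],0],[[0,0,0],[0,0,0],0],[[0,0,0],[0,0,0],0]])

```text
t: 6.55
tool_pos: [538.3, -167.0, 313.3]
tool_rot: [-0.145, -3.138, 0.0]
contact_force: [-4.1, 1.8, 8.3]
width: -0.3
gripper_force: 4.3
```

send_rows(deltas=[[[0,0,-0.01],[0,0,0],0],[[0,0,-0.02],[0,0,0],0],[[-0.004,0.04,0],[0,0,0],0],[[-0.005,0.043,0],[0,0,0],0],[[-0.005,0.04,0],[0,0,0],0]])

```text
t: 7.05
tool_pos: [565.0, -44.9, 343.3]
tool_rot: [0.147, 3.135, -0.0]
contact_force: [0.5, -0.2, -0.1]
width: -0.3
gripper_force: 0.0
```

send_rows(deltas=[[[0,0,0],[0,0,0],0],[[0,0,0],[0,0,0],0]])

```text
t: 7.25
tool_pos: [564.6, -45.1, 342.8]
tool_rot: [0.142, 3.137, -0.001]
contact_force: [0.3, -0.4, -0.4]
width: 0.3
gripper_force: 0.0
```

Run:
```python
from h import *
s=status.state();R=cv2.Rodrigues(s['tool_rot'])[0];print(s['tool_pos'],s['tool_pos']+173*R[:,2],s['contact_force'])
o=np.zeros((590,800,3),np.uint8)
a=snap('scene','scene3.png');b=snap('side','side3.png');w=snap('wrist','wrist3.png')
f=lambda im,x,y:cv2.resize(im['pixels'][y:y+70,x:x+99,::-1],None,fx=4,fy=4,interpolation=cv2.INTER_CUBIC)
o[:280,:396]=f(a,225,155);o[:280,400:796]=f(b,250,135);o[285:585,:480]=cv2.resize(w['pixels'][:,:,::-1],(480,300))
cv2.imwrite('pics/m3.png',o)
for im,(x0,y0,x1,y1) in((a,(225,160,325,225)),(b,(272,138,330,205)),(w,(100,150,500,262))):
    g=cv2.cvtColor(im['pixels'],cv2.COLOR_RGB2GRAY)[y0:y1,x0:x1];_,m=cv2.threshold(g,80,255,0)
    k,l,st,c=cv2.connectedComponentsWithStats(m,connectivity=4);print()
    for i in range(1,k):
        if 30<st[i,4]<1900: print(st[i],cast(im,c[i]+[x0,y0],142).round(1))
```

```text
[564.63509965 -45.05627139 342.81514616] [564.83462396 -45.19945157 169.81532046] [ 0.32484083 -0.39531137 -0.36547677]

[60  0 11  5 36] [ 464.4 -113.8  142. ]
[ 79   0  21  19 225] [433.8 -49.7 142. ]
[ 60   9  40  56 861] [518.4   1.5 142. ]
[33 16  8  6 40] [ 558.8 -117.5  142. ]
[51 30  8  8 49] [565.2 -46.1 142. ]
[60 38  9  7 49] [568.8 -10.4 142. ]
[ 69  46  20  15 166] [573.3  40.4 142. ]

[  0   0  38  53 801] [608.9 -94.3 142. ]
[ 27   0  31  67 674] [522.7 -67.8 142. ]
[22 31  8  7 47] [563.2 -45.4 142. ]
[53 34  5 24 85] [487.1  -9.9 142. ]
[17 40  8  7 48] [567.   -9.5 142. ]
[  4  52  19   9 137] [572.2  41.5 142. ]
[ 0 62 26  5 74] [573.7  72.5 142. ]

[  0  48  18  64 593] [ 552.4 -188.5  142. ]
[  22   62   28   45 1031] [ 550.2 -166.7  142. ]
[ 96  71  30  28 649] [ 555.1 -117.7  142. ]
[151  71  28  28 629] [558.3 -82.7 142. ]
[205  71  29  41 920] [566.1 -47.9 142. ]
[259  71  30  28 630] [564.5 -12.5 142. ]
```

View pics/m3.png

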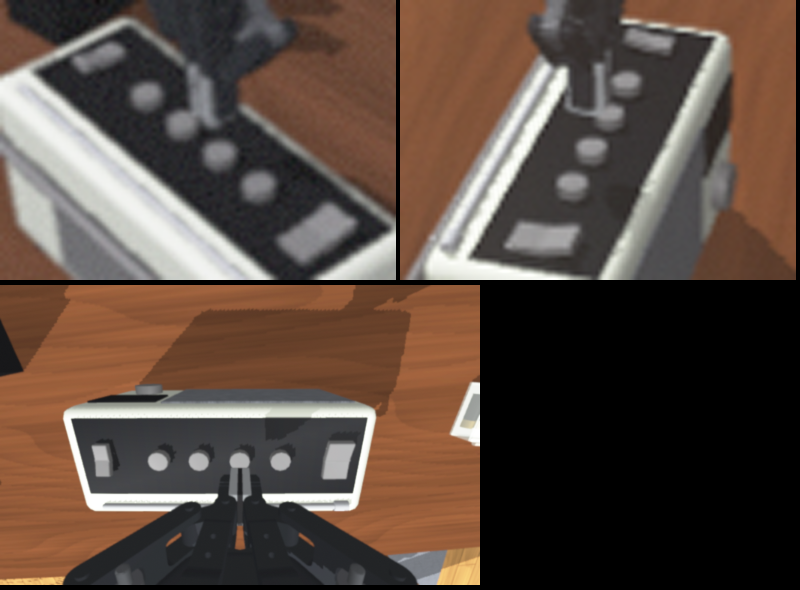

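Both rockers have tipped and the radio hasn't moved. The tip is over preset 2: in the wrist picture it is the second key from the power rocker, at (320,235) full-size.

send_rows(deltas=[[[0,0,0.013],[0,0,0],0],[[0,0,0.01],[0,0,0],0],[[0,0,0.003],[0,0,0],0],[[0,0,0.002],[0,0,0],0],[[0,0,0.001],[0,0,0],0]])

```text
t: 7.9
tool_pos: [563.7, -46.3, 313.8]
tool_rot: [-0.146, -3.138, 0.001]
contact_force: [-1.9, -0.3, 1.4]
width: 0.1
gripper_force: 1.1
```

send_rows(deltas=[[[0,0,0.001],[0,0,0],0],[[0,0,0.001],[0,0,0],0],[[0,0,0],[0,0,0],0],[[0,0,0],[0,0,0],0]])

```text
t: 8.3
tool_pos: [563.9, -46.0, 312.1]
tool_rot: [0.145, 3.138, -0.001]
contact_force: [-2.4, -1.0, 3.7]
width: 0.2
gripper_force: 1.7
```

send_rows(deltas=[[[0,0,0.001],[0,0,0],0],[[0,0,0.0005],[0,0,0],0],[[0,0,0],[0,0,0],0],[[0,0,0],[0,0,0],0]])

```text
t: 8.7
tool_pos: [564.0, -45.9, 311.4]
tool_rot: [0.145, 3.137, -0.001]
contact_force: [-3.4, -2.6, 8.6]
width: 0.1
gripper_force: 4.5
```

send_rows(deltas=[[[0,0,-0.01],[0,0,0],0],[[0,0,-0.02],[0,0,0],0],[[0,0,-0.04],[0,0,0],0],[[0,0,-0.02],[0,0,0],0],[[0,0,0],[0,0,0],0]])

```text
t: 9.2
tool_pos: [565.4, -45.5, 403.9]
tool_rot: [0.144, 3.131, 0.002]
contact_force: [0.1, 0.4, 0.7]
width: 0.1
gripper_force: 0.0
```

Run:
```python
from h import *
a=snap('scene','scene4.png');b=snap('side','side4.png');w=snap('wrist','wrist4.png')
o=np.zeros((590,800,3),np.uint8)
f=lambda im,x,y:cv2.resize(im['pixels'][y:y+70,x:x+99,::-1],None,fx=4,fy=4,interpolation=cv2.INTER_CUBIC)
o[:280,:396]=f(a,225,155);o[:280,400:796]=f(b,250,135);o[285:585,:480]=cv2.resize(w['pixels'][:,:,::-1],(480,300))
cv2.imwrite('pics/m4.png',o);print(status.state()['contact_force'])
```

```text
[ 0.14712089  0.61822369 -0.5962862 ]
```

View pics/m4.png

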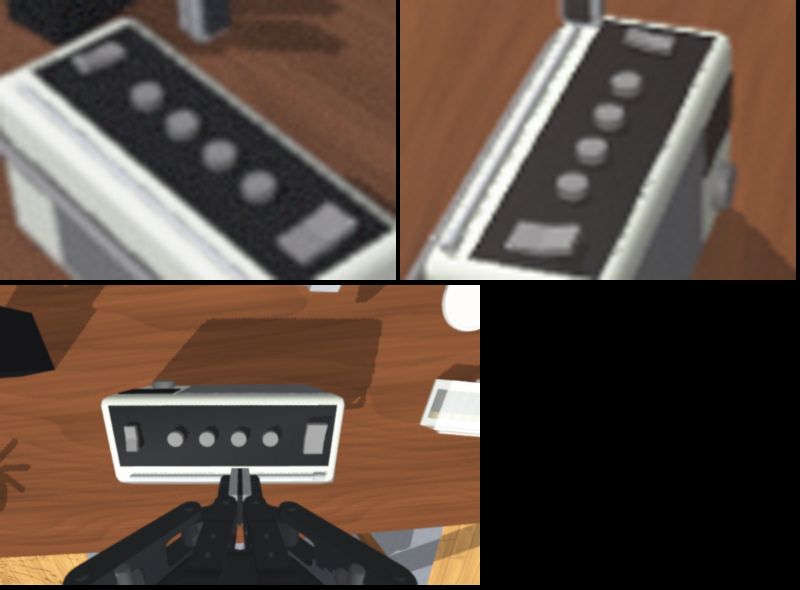

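All four presets are up, both rockers are tipped over, the radio is where it was, and the arm is clear.

```bash
python3 -c "
from station import order
print(order.close_job())"
```

```text
the job is handed in; nothing more can be done
None
```

I switched the radio on, tipped the band rocker over, then pressed preset 2 fully down and let it come up; the last pictures show both rockers tipped and the radio unmoved, and the job is handed in.

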